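# Prop the spring-shut parts locker and fetch the red cap

### The job

Use the long orange wedge to push the locker's sliding door open by its red tab, and leave the wedge lying on the ledge, jammed between the tab and the yellow stop, so that the door stays propped wide open. Then reach into the locker, take out the red cap and set it down upright in the blue tray. Leave the door propped.

Things in the scene. Friction and masses are not known exactly. Their poses are not given: they have to be found in the camera images.
- locker: Low grey parts locker fixed to the bench, 200 (x) x 300 (y) mm; origin: centre of its underside. In its frame, mm: deck (top) at z 70; well open at the top, x -35..85, y 5..135, floor z 36, holding the red cap; a clear sliding door (z 73..79, x -38..90) shuts it. Bare ledge along the near side, x -100..-40, at z 70, with a yellow stop at its +y end.
- locker_door (a joint): Slide of the locker's door, m: 0 shut, up to 0.155 open, toward the locker's -y. A spring pulls it shut (2 N shut, 5 N open): let go, it closes at once. The door's leading edge is at locker y = 145 mm minus this value. With the 140 mm wedge lying between tab and stop it reads about 0.125.
- tab_face (a point): Centre of the foot of the red tab's face that looks to the stop (locker +y), 4 mm above the ledge. The tab stands on the door over the ledge and moves with it: 40 mm wide, 14 mm thick, top 48 mm above the ledge. Shut, it is 15 mm from the stop.
- stop_face (a point): Foot of the yellow stop's face that looks to the tab (locker -y), at ledge level (z 70 mm), mid-width. The stop is 50 mm wide, 20 mm thick, only 15 mm high: a wedge carried with its underside 10 mm over the stop can push the taller tab with one end until its other end has passed this face, then be lowered onto the ledge.
- wedge: Loose orange plastic door wedge, 140 mm long (its x), 32 mm wide (its y, parallel sides), flat underside, 34 mm high at its -x end and 18 mm at its +x end; about 0.15 kg; origin: centre of the underside. Lies flat on the bench. Either end may face the tab. (A black wedge lying about is only 80 mm long: too short.)
- red_cap: Loose red screw cap standing upright on the floor of the locker's well: knurled body 36 mm in diameter and 17 mm high, above it a spout 16 mm in diameter, 34 mm high in all; origin at the centre of its underside, z up.
- blue_tray: Blue plastic parts tray fixed to the bench, 125 (x) x 180 (y) mm, 31 mm high; origin at the centre of its underside; floor 3 mm up. Inside x -54 to 54, y -82 to 82 mm, with a 21 mm high divider across it at y -12 mm; the larger compartment is y -11 to 82. It starts empty. Beware: a lamp tube hangs along y over the bench's right half (base y below 50 mm), 580 to 632 mm ahead, underside 489 mm up.

How it is judged:
By the outcome, as a careful person would: the job done as asked, in the order asked, and still so for the second after the job is handed in, with the robot touching nothing.
It also fails if it takes over 69 s, if anything falls off the work surface, if the arm or the gripper's body presses on something with over 40 N, if the wrist force passes 120 N, or if a joint passes its speed limit or range.

### The arm

A 7-joint arm with a two-finger parallel gripper is mounted at the origin on a cart in front of the work surface, level with it; the furniture and walls round the work are solid. World frame = base frame: x ahead of the robot, y to its left, z up, the work surface at z = 0. Lengths are in m, angles in rad, forces in N, time in s.
With the tool pointing down it reaches from about 0.4 to 0.85 m from the base axis. Payload 4.4 kg.
Tool frame: the origin (TCP) lies at the very end of the fingers, on their centre line; the grasp point (between the pads) lies 19 mm behind it; z points along the fingers, y is the line along which they close (so a half turn about z gives the same grasp; the last joint's range is limited). The gripper opens to 94 mm and grips with 3 to 60 N. Pads are 16 mm wide; open, the fingers measure 119 mm over their backs; the gripper's body (75 mm by 177 mm) begins 78 mm behind the grasp point.
Start: joints at [-1.313, 0.628, 0.038, 1.517, -0.027, 0.996, -0.02], TCP at [0.207, 0.616, 0.205] pointing down, gripper open.
Joint ranges: [-3.06, 3.06], [-0.37, 2.12], [-1.25, 1.32], [0.18, 2.47], [-1.1, 4.24], [0.23, 1.98], [-2.94, 2.94]. Speed limits (rad/s): [2.57, 2.57, 3.14, 3.14, 3.14, 3.14, 3.14].

### API

Orientations are given as a rotation vector (axis times angle).
In Python, from plant import manip gives the robot as it stands.
- The arm moves only by the shell command python3 -m inch 'ROWS' [FORCE]. ROWS is JSON, a list of rows, each a list of 7 numbers: the shift along the tool's x, y, z normalised to -1 to 1, where 1 is 20 mm, then the turn, a rotation vector about the tool's x, y, z normalised to -1 to 1, where 1 is 0.1 rad, then the opening, from -1 (shut) to 1 (fully open). In form: [[tx, ty, tz, wx, wy, wz, grip], ...]. A call has 1 to 12 rows; each row shifts and turns the commanded pose from where the row before left it, along the tool's axes as they then stand; what a row does not reach is not made up. A row lasts 1/12 s, in which the tool goes at most 41.7 mm and 7.16 degrees, less where a joint would pass 70% of its speed; a pose out of reach is approached as far as the arm can. A call with a number of a shift or a turn outside -1 to 1 is refused whole. A call with a gripper value outside its range is refused whole. The fingers move at their own pace and stop on an object; FORCE is the grip in N (left out, the last holds). Time passes only in rows, so rows that do not move let the fingers close. It gives the time, the measured TCP pose, the force, the opening and the grip force at its end, in the units of the state.
- manip.get_obs(): the state, without advancing time (a new reading comes with each control period).
- manip.grab_frame(name): name is "scene" or "top" or "wrist"; returns a dict with "pixels" (384x512x3 uint8, red, green, blue), "fx", "fy", "cx", "cy" (pixels), "R" (3x3) and "t" (3): a world point X has camera coordinates R X + t. Camera axes: x right, y down, z forward; pixel columns grow to the right and rows downward; lengths in m; the calibration is good to about 2 mm. A picture is of the moment at which its call begins. There is no depth.
- manip.close_job(): hands the job in; it is judged then, once.
The state is a dict: "time": time; "q": joint angles; "joint_velocities": joint speeds; "joint_torque": joint torques, N m; "tool_pos": TCP position; "eef_rot": TCP orientation; "force": force on the tool from outside, world axes, zero at the start; "moment": the same for the moment, N m; "opening": finger opening in m; "grip_force": force on a finger pad.
Only numpy, scipy, OpenCV 4.12 (cv2) and the standard library are available. Lean on these libraries where they do the work, as an engineer would, in place of code of your own. Each camera call takes 0.05 s, during which the arm holds its last target. There are 200 camera calls.

## Working session

There is one attempt and no reset: what is moved stays moved. The work goes in short steps, Python scripts to look and compute and a shell command to move; the robot and the scene stay as the last step left them, time stands still between calls to the robot, and variables do not carry over. Pictures are saved under pics/ and viewed, at most 10 in all, crops included, and the job is handed in when it is done.

```bash
ls; mkdir -p pics; cat > h.py <<'E'
import numpy as np, cv2
from plant import manip
from scipy.spatial.transform import Rotation as Ro
def snap(n,f):
    d=manip.grab_frame(n); cv2.imwrite(f,d["pixels"][:,:,::-1]); 
    np.savez(f[:-4]+'.npz',**{k:d[k] for k in("fx","fy","cx","cy","R","t")}, px=d["pixels"]); return d
def ld(f): return np.load(f)
def ray(d,u,v,z):
    R=np.array(d["R"]);t=np.array(d["t"]);c=-R.T@t
    r=R.T@np.array([(u-d["cx"])/d["fx"],(v-d["cy"])/d["fy"],1]); return c+r*(z-c[2])/r[2]
def proj(d,X):
    p=np.array(d["R"])@np.array(X)+np.array(d["t"]); return d["fx"]*p[0]/p[2]+d["cx"],d["fy"]*p[1]/p[2]+d["cy"]
E
python3 - <<'E'
from h import *
a=snap("top","pics/top.png");b=snap("scene","pics/scene.png")
for d in(a,b): print(d["fx"],-np.array(d["R"]).T@d["t"],np.array(d["R"]).round(2).tolist())
A=cv2.imread("pics/top.png");B=cv2.imread("pics/scene.png")
cv2.imwrite("pics/top2.png",cv2.resize(A,(800,600)))
cv2.imwrite("pics/scene2.png",cv2.resize(B,(800,600)))
print(manip.get_obs())
E
```

```text
pics
476.6818840489708 [0.41071291 0.01755646 1.34519146] [[0.0, -1.0, 0.02], [-0.99, -0.0, -0.1], [0.1, -0.02, -0.99]]
392.9295432716852 [ 0.06105223 -0.73960246  0.86016156] [[0.85, -0.52, 0.01], [-0.33, -0.56, -0.76], [0.4, 0.64, -0.65]]
{'time': 0.1, 'q': array([-1.31284088,  0.62923974,  0.03843541,  1.51826865, -0.02699725,
        0.99630155, -0.02004369]), 'joint_velocities': array([ 1.99759273e-03, -1.73876863e-03, -6.54347322e-05, -3.23690885e-03,
       -1.55650667e-03,  1.20922102e-03,  7.80786928e-04]), 'joint_torque': array([ 2.64071095e-03, -5.50796306e+01,  1.14732150e+00, -1.87119716e+01,
       -5.21332026e-02,  1.92203728e-02,  4.04889681e-05]), 'tool_pos': array([0.20655868, 0.61566943, 0.20465471]), 'eef_rot': array([-5.06347207e-01, -3.10025341e+00,  2.63803175e-03]), 'force': array([ 0.06547602, -0.96447903,  0.24987037]), 'moment': array([-0.00325946,  0.01512195, -0.0068697 ]), 'grip_force': 0.0, 'opening': 0.09392747353600356}
```

View pics/top2.png

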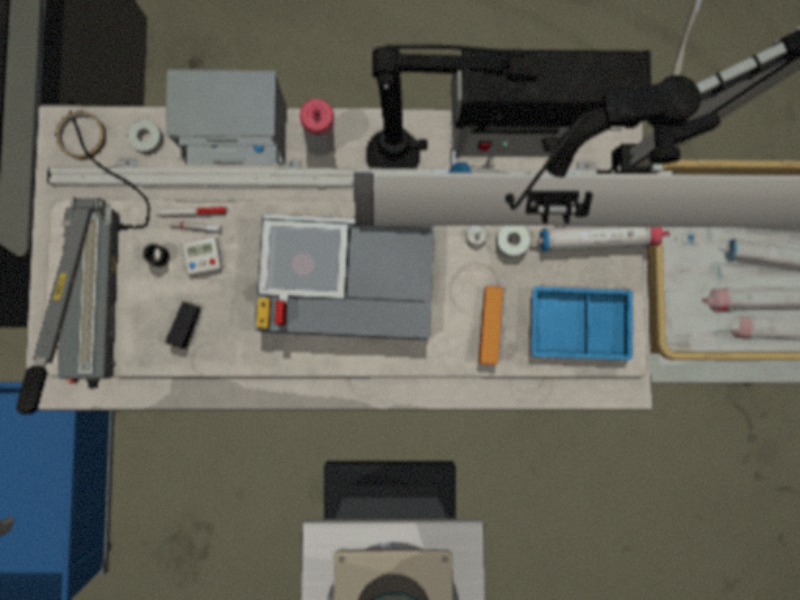

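View pics/scene2.png

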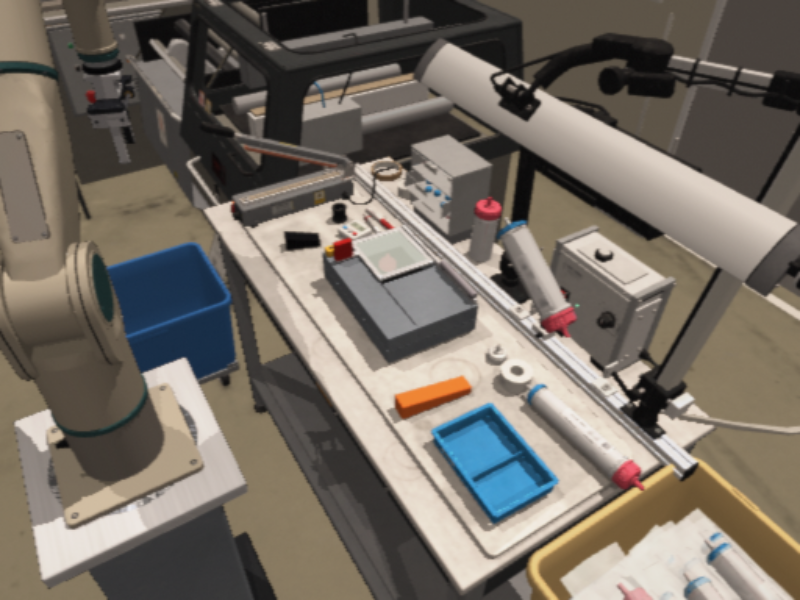

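```bash
python3 - <<'E'
import cv2
A=cv2.imread("pics/top.png")[130:240,155:415]
cv2.imwrite("pics/crop.png",cv2.resize(A,(780,330),interpolation=cv2.INTER_CUBIC))
E
```

```text
(no output)
```

View pics/crop.png

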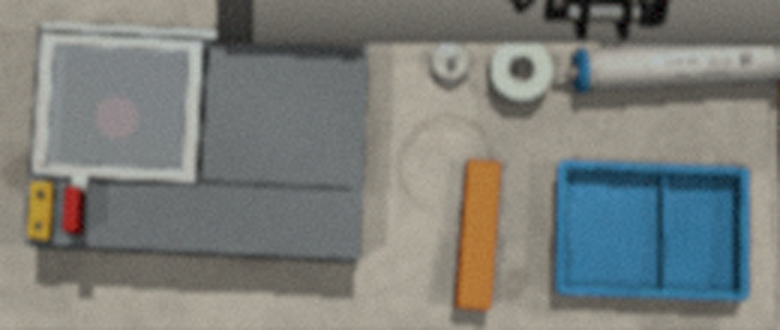

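```bash
python3 - <<'E'
from h import *
d=ld("pics/top.npz")
def P(n,l,z):
    for (x,y) in l: print(n,ray(d,x/3+155,y/3+130,z)[:2].round(4))
P("lock NR,FR,NL",[(358,258),(365,45),(28,243)],.07)
P("stop top rightnear, rightfar,leftfar",[(50,241),(52,182),(30,182)],.085)
P("tab top: ln,rn,lf,rf",[(63,232),(80,235),(64,183),(82,185)],.118)
P("door outer nl,nr,fr,fl",[(33,173),(196,183),(208,40),(42,33)],.079)
P("cap",[(116,118)],.07)
P("tray NL,FL,FR,NR",[(556,296),(556,162),(749,167),(748,299)],.031)
P("wedge nl,nr",[(456,307),(490,309)],.034)
P("wedge fl,fr",[(469,160),(500,160)],.018)
E
```

```text
lock NR,FR,NL [ 0.4709 -0.0605]
lock NR,FR,NL [ 0.6638 -0.0674]
lock NR,FR,NL [0.4835 0.2331]
stop top rightnear, rightfar,leftfar [0.4844 0.2113]
stop top rightnear, rightfar,leftfar [0.5366 0.2105]
stop top rightnear, rightfar,leftfar [0.5365 0.2299]
tab top: ln,rn,lf,rf [0.4903 0.1953]
tab top: ln,rn,lf,rf [0.4877 0.1807]
tab top: ln,rn,lf,rf [0.5324 0.1952]
tab top: ln,rn,lf,rf [0.5308 0.1797]
door outer nl,nr,fr,fl [0.5451 0.2284]
door outer nl,nr,fr,fl [0.5367 0.0839]
door outer nl,nr,fr,fl [0.6658 0.0743]
door outer nl,nr,fr,fl [0.6713 0.2229]
cap [0.596  0.1567]
tray NL,FL,FR,NR [ 0.4382 -0.2452]
tray NL,FL,FR,NR [ 0.5623 -0.2473]
tray NL,FL,FR,NR [ 0.5583 -0.4277]
tray NL,FL,FR,NR [ 0.4357 -0.423 ]
wedge nl,nr [ 0.4279 -0.1525]
wedge nl,nr [ 0.4261 -0.1837]
wedge fl,fr [ 0.5653 -0.1681]
wedge fl,fr [ 0.5655 -0.1972]
```

```bash
cat >> h.py <<'E'
def rel(target,yaw=None):
    """tool-frame shift in units of 20 mm to world target; turn to bring tool y to angle yaw(deg)"""
    o=manip.get_obs();M=Ro.from_rotvec(o["eef_rot"]).as_matrix()
    print("tcp",o["tool_pos"].round(4),"t",round(o["time"],2),"F",o["force"].round(1),"open",round(o["opening"],4),"q",o["q"].round(2))
    ya=np.degrees(np.arctan2(M[1,1],M[0,1]));print("tool-y deg",ya.round(2),"tilt z",M[:,2].round(3))
    print("shift units",(M.T@(np.array(target)-o["tool_pos"])/.02).round(2))
    if yaw is not None: print("wz units(0.1rad)",-np.radians((yaw-ya+90)%180-90)/.1)
E
python3 -m inch '[[0,0,0,0,0,-1,1],[0,0,0,0,0,-1,1],[0,0,0,0,0,-0.2,1],[-1,-0.6,0,0,0,0,1],[-1,-0.6,0,0,0,0,1],[-1,-0.6,0,0,0,0,1],[-1,-0.6,0,0,0,0,1],[-1,-0.6,0,0,0,0,1],[-1,-0.6,0,0,0,0,1],[-1,-0.6,0,0,0,0,1],[-1,-0.6,0,0,0,0,1],[-1,-0.6,0,0,0,0,1]]' 30
python3 -c "
from h import *
rel([.496,-.175,.18],84)"
```

```text
time: 1.1
tool_pos: [0.3741, 0.4914, 0.2054]
eef_rot: [-0.165, -3.135, -0.005]
force: [-25.9, 39.3, -7.0]
opening: 0.094
grip_force: 21.2
tcp [0.3741 0.4914 0.2054] t 1.1 F [-25.9  39.3  -7. ] open 0.094 q [-0.95  0.58 -0.02  1.61  0.01  0.95  0.49]
tool-y deg 83.96 tilt z [-0.002  0.004 -1.   ]
shift units [ -9.57 -32.5    1.14]
wz units(0.1rad) -0.006171297882224628
```

```bash
python3 -m inch '[[0,0,0,0,0,0,1]]'
python3 -c "
from h import *
rel([.496,-.175,.18],84)
snap('wrist','pics/w0.png')"
```

```text
time: 1.18
tool_pos: [0.3763, 0.4921, 0.2058]
eef_rot: [0.17, 3.137, 0.01]
force: [2.6, 4.8, -0.6]
opening: 0.094
grip_force: 2.3
tcp [0.3763 0.4921 0.2058] t 1.18 F [ 2.6  4.8 -0.6] open 0.094 q [-0.95  0.58 -0.02  1.61  0.01  0.94  0.49]
tool-y deg 83.81 tilt z [ 0.     0.007 -1.   ]
shift units [ -9.54 -32.52   1.08]
wz units(0.1rad) -0.03279053815997049
```

View pics/w0.png

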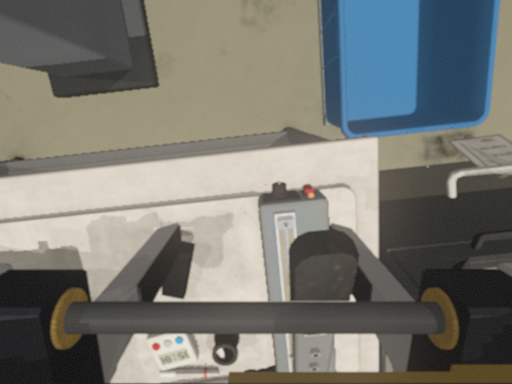

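```bash
python3 -m inch '[[0,0.5,0,0,0,0,1],[0,0,-0.5,0,0,0,1],[0,0,-1,0,0,0,1],[0,0,-1,0,0,0,1],[0,0,-1,0,0,0,1],[0,0,-1,0,0,0,1],[0,0,-1,0,0,0,1],[0,0,-0.5,0,0,0,1],[0,0,0,0,0,0,1]]'
python3 -c "
from h import *
rel([.496,-.175,.18],84)
snap('wrist','pics/w1.png');b=snap('scene','pics/s1.png')['pixels']
a=cv2.imread('pics/w1.png');c=cv2.imread('pics/s1.png');cv2.imwrite('pics/ws1.png',cv2.resize(np.hstack([a,c]),(800,300)))"
```

```text
time: 1.98
tool_pos: [0.3761, 0.5014, 0.3283]
eef_rot: [0.163, 3.135, 0.006]
force: [-0.7, 0.5, -0.2]
opening: 0.0943
grip_force: 0.0
tcp [0.3761 0.5014 0.3283] t 1.98 F [-0.7  0.5 -0.2] open 0.0943 q [-0.96  0.49 -0.02  1.41  0.01  1.23  0.49]
tool-y deg 84.05 tilt z [ 0.003  0.004 -1.   ]
shift units [ -9.45 -33.04   7.3 ]
wz units(0.1rad) 0.009184083070007738
```

View pics/ws1.png

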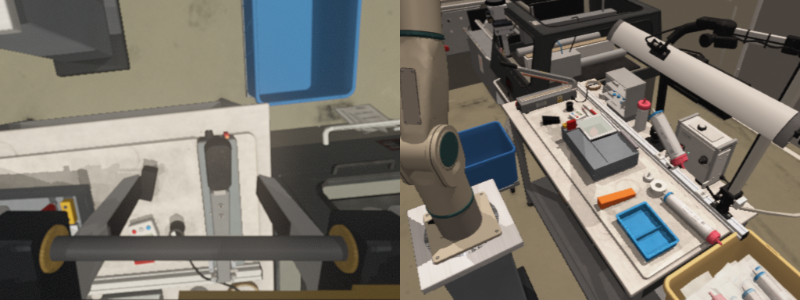

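```bash
python3 -m inch '[[0,-1,0,0,0,0,1],[0,-1,0,0,0,0,1],[0,-1,0,0,0,0,1],[0,-1,0,0,0,0,1],[0,-1,0,0,0,0,1],[0,-1,0,0,0,0,1],[0,-1,0,0,0,0,1],[-0.5,-1,0.2,0,0,0,1],[-0.5,-1,0.5,0,0,0,1],[-0.5,-1,0.5,0,0,0,1],[-0.5,-1,0.5,0,0,0,1],[-0.5,-1,0.5,0,0,0,1]]'
python3 -m inch '[[-0.5,-1,0.5,0,0,0,1],[-0.5,-1,0.5,0,0,0,1],[-0.5,-1,0.5,0,0,0,1],[-0.5,-1,0.5,0,0,0,1],[-0.5,-1,0.5,0,0,0,1],[-0.5,-1,0.5,0,0,0,1],[-0.5,-1,0.2,0,0,0,1],[-0.5,-1,0,0,0,0,1],[-0.5,-1,0,0,0,0,1],[-0.5,-1,0,0,0,0,1],[-0.5,-1,0,0,0,0,1],[-0.5,-1,0,0,0,0,1]]'
python3 -m inch '[[-0.5,-1,0,0,0,0,1],[-0.5,-1,0,0,0,0,1],[0,-1,0.5,0,0,0,1],[0,-1,0.5,0,0,0,1],[0,-1,0.5,0,0,0,1],[0,-1,0.5,0,0,0,1],[0,-1,0.5,0,0,0,1],[0,-1,0,0,0,0,1],[0,-1,0,0,0,0,1],[0,0,0,0,0,0,1],[0,0,0,0,0,0,1]]'
python3 -c "
from h import *
rel([.496,-.175,.15],84)
snap('wrist','pics/w2.png')"
```

```text
time: 3.08
tool_pos: [0.3997, 0.2545, 0.2797]
eef_rot: [-0.163, -3.135, 0.003]
force: [0.1, 0.4, 0.6]
opening: 0.0941
grip_force: 0.0
time: 4.08
tool_pos: [0.4939, 0.004, 0.2161]
eef_rot: [-0.163, -3.134, 0.001]
force: [0.2, 0.1, -0.2]
opening: 0.0936
grip_force: 0.0
time: 5.0
tool_pos: [0.4949, -0.1764, 0.1663]
eef_rot: [-0.167, -3.134, -0.001]
force: [0.4, 0.4, -0.4]
opening: 0.094
grip_force: 0.0
tcp [ 0.4949 -0.1764  0.1663] t 5.0 F [ 0.4  0.4 -0.4] open 0.094 q [ 0.22  0.51  0.1   1.91 -0.08  0.74  1.83]
tool-y deg 83.9 tilt z [-0.003  0.001 -1.   ]
shift units [-0.05  0.07  0.81]
wz units(0.1rad) -0.017157482000419427
```

View pics/w2.png

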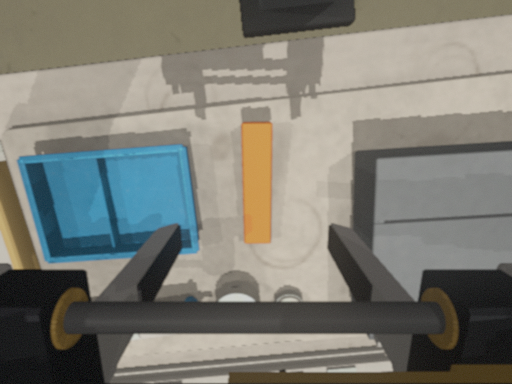

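```bash
python3 - <<'E'
from h import *
d=ld("pics/w2.npz")
n=[ray(d,u,v,.034)[:2] for u,v in[(242,124),(271.5,124)]];f=[ray(d,u,v,.018)[:2] for u,v in[(245,243),(273,243)]]
print(np.round(n+f,4)); a=np.mean(n,0);b=np.mean(f,0);print("c",(a+b)/2,"len",np.linalg.norm(b-a),"yaw",np.degrees(np.arctan2(*(b-a)[::-1])))
c=(a+b)/2
rel([c[0],c[1],.004],90+np.degrees(np.arctan2(*(b-a)[::-1])))
E
```

```text
[[ 0.4268 -0.1816]
 [ 0.43   -0.1519]
 [ 0.5636 -0.1946]
 [ 0.5671 -0.1617]]
c [ 0.4968717  -0.17243084] len 0.13740562993094274 yaw -4.778843223588299
tcp [ 0.4955 -0.1751  0.1666] t 5.05 F [0.  0.9 0.4] open 0.0942 q [ 0.22  0.51  0.1   1.91 -0.08  0.74  1.83]
tool-y deg 84.03 tilt z [-0.002  0.001 -1.   ]
shift units [-0.07  0.13  8.13]
wz units(0.1rad) -0.20751630064606424
```

```bash
python3 -m inch '[[-0.07,0.13,1,0,0,-0.15,1],[0,0,1,0,0,0,1],[0,0,1,0,0,0,1],[0,0,1,0,0,0,1],[0,0,1,0,0,0,1],[0,0,1,0,0,0,1],[0,0,1,0,0,0,1],[0,0,0.6,0,0,0,1],[0,0,0.4,0,0,0,1],[0,0,0,0,0,0,1]]'
python3 -m inch '[[0,0,0,0,0,0,-0.5],[0,0,0,0,0,0,-0.5],[0,0,0,0,0,0,-1],[0,0,0,0,0,0,-1],[0,0,0,0,0,0,-1],[0,0,0,0,0,0,-1]]' 35
```

```text
time: 5.88
tool_pos: [0.497, -0.1715, 0.0059]
eef_rot: [-0.136, -3.136, -0.003]
force: [-0.3, -0.3, 0.3]
opening: 0.0939
grip_force: 0.0
time: 6.38
tool_pos: [0.4982, -0.1737, 0.0079]
eef_rot: [0.14, 3.138, -0.0]
force: [0.1, 0.1, 0.5]
opening: 0.0573
grip_force: 0.0
```

```bash
python3 -m inch '[[0,0,0,0,0,0,-1],[0,0,0,0,0,0,-1],[0,0,0,0,0,0,-1],[0,0,0,0,0,0,-1],[0,0,0,0,0,0,-1],[0,0,0,0,0,0,-1],[0,0,0,0,0,0,-1]]' 35
python3 -m inch '[[0,0,-1,0,0,0,-1],[0,0,-1,0,0,0,-1],[0,0,-1,0,0,0,-1],[0,0,-1,0,0,0,-1],[0,0,-1,0,0,0,-1],[0,0,-1,0,0,0,-1],[0,0,-1,0,0,0,-1],[0,0,-1,0,0,0,-1],[0,0,-1,0,0,0,-1],[0,0,0,0,0,0,-1]]'
```

```text
time: 6.97
tool_pos: [0.4979, -0.1736, 0.0075]
eef_rot: [-0.139, -3.138, 0.0]
force: [0.2, -0.2, 0.9]
opening: 0.0317
grip_force: 35.0
time: 7.8
tool_pos: [0.4999, -0.1742, 0.1906]
eef_rot: [0.139, 3.133, -0.002]
force: [1.0, -1.2, -1.4]
opening: 0.0317
grip_force: 35.0
```

```bash
python3 -m inch '[[0,1,0,0,0,0,-1],[0,1,0,0,0,0,-1],[0,1,0,0,0,0,-1],[0,1,0,0,0,0,-1],[0,1,0,0,0,0,-1],[0,1,0,0,0,0,-1],[0,1,0,0,0,0,-1],[0,1,0,0,0,0,-1],[0,1,0,0,0,0,-1],[0,1,0,0,0,0,-1],[0,1,0,0,0,0,-1],[0,1,0,0,0,0,-1]]'
python3 -m inch '[[0,1,0,0,0,0,-1],[0,1,0,0,0,0,-1],[0,1,0,0,0,0,-1],[0,1,0,0,0,0,-1],[0,0,0,0,0,1,-1],[0,0,0,0,0,1,-1],[0,0,0,0,0,1,-1],[0,0,0,0,0,1,-1],[0,0,0,0,0,1,-1],[0,0,0,0,0,1,-1],[0,0,0,0,0,1,-1],[0,0,0,0,0,1,-1]]'
python3 -m inch '[[0,0,0,0,0,1,-1],[0,0,0,0,0,1,-1],[0,0,0,0,0,1,-1],[0,0,0,0,0,1,-1],[0,0,0,0,0,1,-1],[0,0,0,0,0,1,-1],[0,0,0,0,0,1,-1],[0,0,0,0,0,0.3,-1],[0,0,0,0,0,0,-1]]'
python3 -c "
from h import *
rel([.511,.285,.19],-2.4)"
```

```text
time: 8.8
tool_pos: [0.5182, 0.0664, 0.186]
eef_rot: [-0.139, -3.136, 0.001]
force: [1.8, 0.1, -1.9]
opening: 0.0316
grip_force: 35.0
time: 9.8
tool_pos: [0.5253, 0.1449, 0.186]
eef_rot: [-1.357, -2.832, 0.003]
force: [-0.6, -0.4, -0.8]
opening: 0.0318
grip_force: 35.0
time: 10.55
tool_pos: [0.5255, 0.1451, 0.1863]
eef_rot: [-2.273, -2.168, 0.003]
force: [1.3, -0.3, -1.4]
opening: 0.0315
grip_force: 35.0
tcp [0.5255 0.1451 0.1863] t 10.55 F [ 1.3 -0.3 -1.4] open 0.0315 q [-0.67  0.55  0.54  1.84 -0.37  0.85 -0.  ]
tool-y deg -2.7 tilt z [-0.002 -0.001 -1.   ]
shift units [ 6.96 -1.06 -0.19]
wz units(0.1rad) -0.05206546491784672
```

```bash
python3 -m inch '[[1,-0.15,0,0,0,0,-1],[1,-0.15,0,0,0,0,-1],[1,-0.15,0,0,0,0,-1],[1,-0.15,0,0,0,0,-1],[1,-0.15,0,0,0,0,-1],[1,-0.15,0,0,0,0,-1],[1,-0.15,0,0,0,0,-1],[0,0,0,0,0,0,-1],[0,0,0,0,0,0,-1]]'
python3 - <<'E'
from h import *
rel([.511,.285,.19],-2.4)
snap('top','pics/t3.png');snap('wrist','pics/w3.png')
a=cv2.imread('pics/t3.png')[110:240,135:295];b=cv2.imread('pics/w3.png')
cv2.imwrite('pics/tw3.png',np.hstack([cv2.resize(a,(400,325),interpolation=cv2.INTER_CUBIC),cv2.resize(b,(400,325))]))
E
```

```text
time: 11.3
tool_pos: [0.5112, 0.287, 0.1867]
eef_rot: [-2.269, -2.172, 0.002]
force: [-1.1, -0.3, -1.9]
opening: 0.0321
grip_force: 35.0
tcp [0.5112 0.287  0.1867] t 11.3 F [-1.1 -0.3 -1.9] open 0.0321 q [-0.89  0.61  0.54  1.73 -0.38  0.91 -0.24]
tool-y deg -2.49 tilt z [-0.001 -0.    -1.   ]
shift units [-0.1  -0.01 -0.17]
wz units(0.1rad) -0.016167297633294306
```

View pics/tw3.png

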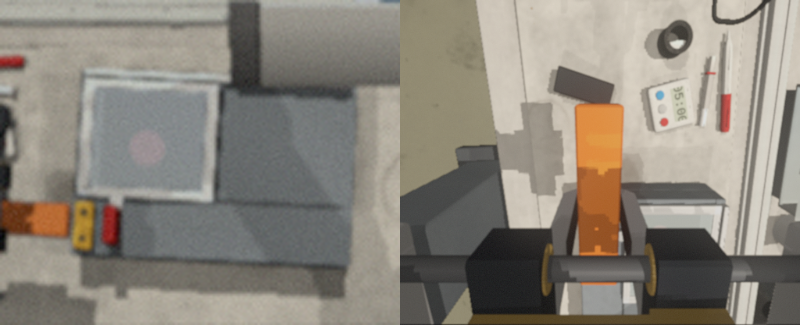

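```bash
python3 - <<'E'
from h import *
d=ld("pics/t3.npz")
f=lambda x,y,z:ray(d,135+x/2.5,110+y/2.5,z)[:2].round(4)
print("tip",f(70,203,.198),f(70,234,.198))
print("stop right",f(93.5,200,.085),f(93,251,.085),"left",f(75,225,.085))
print("tab left",f(103,206,.118),f(103,245,.118))
E
```

```text
tip [0.5239 0.2156] [0.494 0.215]
stop right [0.5383 0.2104] [0.4843 0.2099] left [0.5117 0.2294]
tab left [0.5288 0.1955] [0.4885 0.1947]
```

```bash
python3 -m inch '[[0,0,0.8,0,0,0,-1],[0,0,0.8,0,0,0,-1],[0,0,0.8,0,0,0,-1],[0,0,0.8,0,0,0,-1],[0,0,0.8,0,0,0,-1],[0,0,0,0,0,0,-1]]' 45
python3 -m inch '[[-0.5,0,0,0,0,0,-1],[-0.5,0,0,0,0,0,-1],[-0.5,0,0,0,0,0,-1],[-0.7,0,0,0,0,0,-1],[-0.7,0,0,0,0,0,-1],[-0.7,0,0,0,0,0,-1],[-0.7,0,0,0,0,0,-1],[-0.7,0,0,0,0,0,-1],[-0.7,0,0,0,0,0,-1],[-0.7,0,0,0,0,0,-1],[-0.7,0,0,0,0,0,-1],[-0.5,0,0,0,0,0,-1]]'
python3 -c "
from h import *
rel([.503,.134,.104],-2.4)"
```

```text
time: 11.9
tool_pos: [0.5103, 0.2835, 0.1048]
eef_rot: [-2.275, -2.165, 0.009]
force: [-1.7, -0.2, -1.9]
opening: 0.0314
grip_force: 45.0
time: 12.9
tool_pos: [0.5054, 0.1324, 0.1079]
eef_rot: [2.274, 2.166, 0.002]
force: [1.7, 5.4, 0.2]
opening: 0.0318
grip_force: 45.0
tcp [0.5054 0.1324 0.1079] t 12.9 F [1.7 5.4 0.2] open 0.0318 q [-0.6   0.63  0.44  1.98 -0.44  0.63  0.08]
tool-y deg -2.8 tilt z [ 0.002  0.    -1.   ]
shift units [ 0.07 -0.13  0.2 ]
wz units(0.1rad) -0.07014784987706135
```

```bash
cat >> h.py <<'E'
def mask(px,lo,hi,roi):
    h=cv2.cvtColor(px,cv2.COLOR_RGB2HSV);m=cv2.inRange(h,(lo,130,70),(hi,255,255));y0,y1,x0,x1=roi
    z=np.zeros_like(m);z[y0:y1,x0:x1]=m[y0:y1,x0:x1];return z
def box(m): v,u=np.where(m>0);return (u.min(),u.max(),v.min(),v.max(),len(u)) if len(u) else None
E
python3 - <<'E'
from h import *
a=snap('top','pics/t4.png');b=snap('wrist','pics/w4.png')
for d,roi in((a,(180,240,140,260)),(b,(0,384,0,512))):
    for n,lo,hi in(("orange",8,17),("yellow",19,30),("red",0,5)): 
        m=mask(d["pixels"],lo,hi,roi);n_,l,s,c=cv2.connectedComponentsWithStats(m);print(n,[(x.tolist(),y.round().tolist()) for x,y in zip(s[1:],c[1:]) if x[4]>15])
E
```

```text
orange [([208, 196, 20, 14, 234], [218.0, 203.0])]
yellow []
red [([228, 195, 5, 15, 65], [230.0, 202.0])]
orange [([223, 123, 63, 180, 10196], [254.0, 209.0]), ([231, 333, 48, 4, 171], [255.0, 335.0])]
yellow [([219, 72, 78, 32, 2247], [258.0, 87.0]), ([181, 288, 14, 61, 364], [187.0, 321.0]), ([313, 288, 15, 61, 329], [321.0, 321.0]), ([88, 365, 325, 18, 3407], [265.0, 376.0])]
red [([231, 334, 57, 18, 819], [260.0, 344.0])]
```

```bash
python3 - <<'E'
from h import *
d=ld("pics/w4.npz")
print("tail",ray(d,255,123,.135),"stop top front",ray(d,258,104,.085),"foot",ray(d,258,104,.07),"stop sides",ray(d,219,90,.085),ray(d,297,90,.085),"wedge sides",ray(d,223,125,.135),ray(d,286,125,.135))
print("stop proj",proj(d,[.51,.2105,.085]))
t=ld("pics/t4.npz")
print("tip",ray(t,228,203,.119),"tabface",ray(t,228,203,.118))
E
```

```text
tail [0.50885567 0.20155694 0.135     ] stop top front [0.51154852 0.21195482 0.085     ] foot [0.51178374 0.21240399 0.07      ] stop sides [0.48709515 0.22176495 0.085     ] [0.53682794 0.21923206 0.085     ] wedge sides [0.4929894  0.20140405 0.135     ] [0.52413661 0.19981159 0.135     ]
stop proj (np.float64(255.71723011919323), np.float64(106.47308092240803))
tip [0.50174363 0.06185425 0.119     ] tabface [0.50181787 0.06189038 0.118     ]
```

```bash
python3 -m inch '[[0,0,0.5,0,0,0,-1],[0,0,0.5,0,0,0,-1],[0,0,0.3,0,0,0,-1],[0,0,0,0,0,0,-1]]'
python3 -m inch '[[0,0,0.1,0,0,0,-1],[0,0,0.1,0,0,0,-1],[0,0,0,0,0,0,-1]]'
```

```text
time: 13.33
tool_pos: [0.5031, 0.1349, 0.0793]
eef_rot: [-2.271, -2.168, 0.005]
force: [0.5, 4.9, -3.4]
opening: 0.0316
grip_force: 45.0
time: 13.58
tool_pos: [0.5037, 0.1346, 0.0775]
eef_rot: [-2.273, -2.167, 0.002]
force: [-1.2, 5.0, 2.5]
opening: 0.0318
grip_force: 45.0
```

```bash
python3 -m inch '[[0.15,0,0,0,0,0,-1],[0.15,0,0,0,0,0,-1],[0,0,0,0,0,0,-1]]'
python3 -m inch '[[0.05,0,0,0,0,0,-1],[0.05,0,0,0,0,0,-1],[0,0,0,0,0,0,-1]]'
```

```text
time: 13.83
tool_pos: [0.5043, 0.1402, 0.0775]
eef_rot: [-2.274, -2.167, 0.002]
force: [-1.4, 2.3, 2.7]
opening: 0.0315
grip_force: 45.0
time: 14.08
tool_pos: [0.5045, 0.1411, 0.0775]
eef_rot: [2.275, 2.167, -0.003]
force: [-3.0, -1.5, 5.6]
opening: 0.0317
grip_force: 45.0
```

```bash
python3 -m inch '[[0,0,0,0,0,0,-0.19],[0,0,0,0,0,0,-0.19],[0,0,0,0,0,0,-0.19],[0,0,0,0,0,0,-0.19]]' 20
python3 -m inch '[[0,0,-0.4,0,0,0,-0.19],[0,0,-0.6,0,0,0,-0.1],[0,0,-1,0,0,0,0],[0,0,-1,0,0,0,0.3],[0,0,-1,0,0,0,0.3],[0,0,-1,0,0,0,0.3],[0,0,-1,0,0,0,0.3],[0,0,0,0,0,0,0.3]]'
python3 - <<'E'
from h import *
rel([.596,.157,.19])
a=snap('top','pics/t5.png');b=snap('wrist','pics/w5.png')
A=cv2.imread('pics/t5.png')[110:240,135:295];cv2.imwrite('pics/tw5.png',np.hstack([cv2.resize(A,(320,260)),cv2.resize(cv2.imread('pics/w5.png'),(480,360))[50:310]]))
E
```

```text
time: 14.42
tool_pos: [0.5058, 0.1421, 0.0774]
eef_rot: [2.273, 2.167, 0.001]
force: [-0.6, 0.5, -0.6]
opening: 0.0383
grip_force: 0.0
time: 15.08
tool_pos: [0.5078, 0.1424, 0.2014]
eef_rot: [2.272, 2.165, 0.01]
force: [0.4, 1.0, -0.2]
opening: 0.0608
grip_force: 0.0
tcp [0.5078 0.1424 0.2014] t 15.08 F [ 0.4  1.  -0.2] open 0.0608 q [-0.69  0.5   0.54  1.88 -0.34  0.84 -0.02]
tool-y deg -2.77 tilt z [ 0.007  0.002 -1.   ]
shift units [0.94 4.37 0.6 ]
```

View pics/tw5.png

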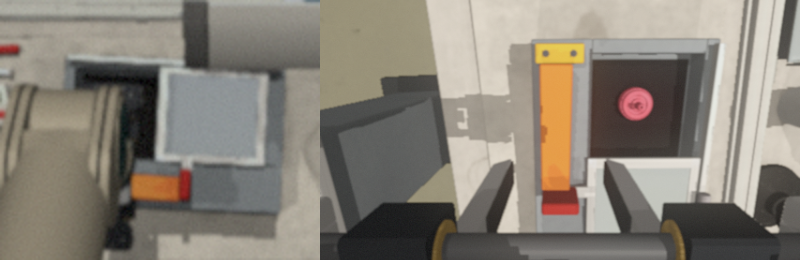

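```bash
python3 - <<'E'
from h import *
d=ld("pics/w5.npz")
m=mask(d["pixels"],165,180,(90,240,270,430))|mask(d["pixels"],0,6,(90,240,270,430));print(box(m))
n,l,s,c=cv2.connectedComponentsWithStats(m);i=1+s[1:,4].argmax();print(s[i],c[i])
u,v=s[i][0]+s[i][2]/2-.5,s[i][1]+s[i][3]/2-.5
for z in(.07,.053):print(z,ray(d,336,164.3,z),ray(d,u,v,z))
print("door edge",ray(d,340,(157+50)/360*384,.079),"well far-y",ray(d,340,(55+50)/360*384,.07))
P=ray(d,u,v,.053);rel([P[0],P[1],.15],-2.4)
E
```

```text
Traceback (most recent call last):
KeyError: 'pixels is not a file in the archive'
```

```bash
python3 - <<'E'
from h import *
d=ld("pics/w5.npz");p=d["px"];roi=(100,230,285,400)
m=mask(p,165,180,roi)|mask(p,0,6,roi)
n,l,s,c=cv2.connectedComponentsWithStats(m);i=1+s[1:,4].argmax();print(s[i],c[i])
u,v=s[i][0]+s[i][2]/2-.5,s[i][1]+s[i][3]/2-.5
for z in(.07,.053):print(z,ray(d,336,164.3,z),ray(d,u,v,z))
print("door edge",ray(d,340,(157+50)/360*384,.079),"well far-y",ray(d,340,(55+50)/360*384,.07))
P=ray(d,u,v,.053);rel([P[0],P[1],.15],-2.4)
E
```

```text
[328 162  14  10  77] [335.22077922 165.71428571]
0.07 [0.59304396 0.16411319 0.07      ] [0.59153431 0.16187463 0.07      ]
0.053 [0.5976682  0.16116791 0.053     ] [0.59607558 0.1588063  0.053     ]
door edge [0.59624172 0.10489073 0.079     ] well far-y [0.59581155 0.21644203 0.07      ]
tcp [0.5055 0.1424 0.1982] t 15.18 F [-0.7  0.5  0. ] open 0.0608 q [-0.69  0.51  0.54  1.88 -0.34  0.84 -0.02]
tool-y deg -2.74 tilt z [ 0.002  0.001 -1.   ]
shift units [1.03 4.48 2.42]
wz units(0.1rad) -0.05863727454489046
```

```bash
python3 -m inch '[[0.2,0.9,0,0,0,0,0.3],[0.2,0.9,0,0,0,0,0.3],[0.2,0.9,0,0,0,0,0.3],[0.2,0.9,0,0,0,0,0.3],[0.2,0.9,0,0,0,0,0.3],[0,0,0,0,0,0,0.3],[0,0,0,0,0,0,0.3]]'
python3 - <<'E'
from h import *
b=snap('wrist','pics/w6.png')
c=b["pixels"][60:320,130:390,::-1];cv2.imwrite('pics/c6.png',cv2.resize(c,(600,600),interpolation=cv2.INTER_CUBIC))
rel([.597,.160,.15],-2.4)
E
```

```text
time: 15.77
tool_pos: [0.5953, 0.1574, 0.1958]
eef_rot: [-2.274, -2.166, 0.004]
force: [0.5, -0.5, -0.2]
opening: 0.0607
grip_force: 0.0
tcp [0.5946 0.1573 0.1961] t 15.82 F [-0.6  0.1  0.1] open 0.0613 q [-0.62  0.64  0.52  1.64 -0.37  0.97 -0.02]
tool-y deg -2.78 tilt z [-0.003 -0.001 -1.   ]
shift units [0.14 0.12 2.3 ]
wz units(0.1rad) -0.06615320699187677
```

View pics/c6.png

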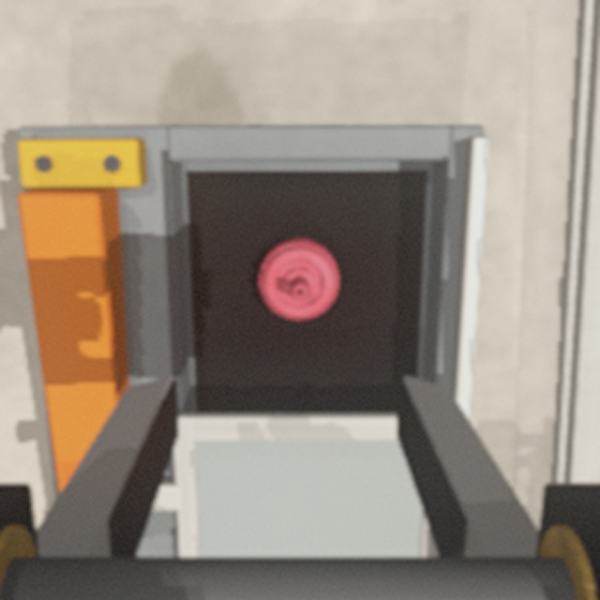

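```bash
python3 - <<'E'
from h import *
d=ld("pics/w6.npz")
print(ray(d,259.6,181.8,.053),ray(d,259.1,183.5,.07))
print("dia",ray(d,130+258*.4333,181,.05)[0]-ray(d,130+341*.4333,181,.05)[0],"edge",ray(d,259,60+415*.4333,.079))
P=(ray(d,259.6,181.8,.053)+ray(d,259.1,183.5,.07))/2
rel([P[0],P[1],.042],-2.4)
E
```

```text
[0.60059378 0.16102405 0.053     ] [0.59989994 0.16304007 0.07      ]
dia -0.0398344266985845 edge [0.59707597 0.10362219 0.079     ]
tcp [0.5946 0.1573 0.1961] t 15.82 F [-0.6  0.1  0.1] open 0.0613 q [-0.62  0.64  0.52  1.64 -0.37  0.97 -0.02]
tool-y deg -2.78 tilt z [-0.003 -0.001 -1.   ]
shift units [0.26 0.3  7.7 ]
wz units(0.1rad) -0.06615320699187677
```

```bash
python3 -m inch '[[0.2,0.28,0.7,0,0,0,0.3],[0,0,1,0,0,0,0.3],[0,0,1,0,0,0,0.3],[0,0,1,0,0,0,0.3],[0,0,1,0,0,0,0.3],[0,0,1,0,0,0,0.3],[0,0,1,0,0,0,0.3],[0,0,0.7,0,0,0,0.3],[0,0,0.3,0,0,0,0.3],[0,0,0,0,0,0,0.3]]'
python3 -m inch '[[0,0,0,0,0,0,-0.1],[0,0,0,0,0,0,-1],[0,0,0,0,0,0,-1],[0,0,0,0,0,0,-1],[0,0,0,0,0,0,-1],[0,0,0,0,0,0,-1],[0,0,0,0,0,0,-1],[0,0,0,0,0,0,-1],[0,0,0,0,0,0,-1]]' 25
python3 -c "
from h import *
rel([.499,-.300,.15],84)"
```

```text
time: 16.65
tool_pos: [0.5998, 0.1614, 0.0414]
eef_rot: [-2.273, -2.166, 0.005]
force: [0.5, 0.3, 1.0]
opening: 0.0611
grip_force: 0.0
time: 17.4
tool_pos: [0.6023, 0.1618, 0.0443]
eef_rot: [2.274, 2.167, 0.002]
force: [-1.6, -0.3, 5.9]
opening: 0.0351
grip_force: 25.0
tcp [0.6023 0.1618 0.0443] t 17.4 F [-1.6 -0.3  5.9] open 0.0351 q [-0.55  0.83  0.41  1.73 -0.49  0.68  0.07]
tool-y deg -2.75 tilt z [ 0.001  0.001 -1.   ]
shift units [-23.31  -4.05  -5.31]
wz units(0.1rad) -15.139954703708245
```

```bash
python3 -m inch '[[0,0,-0.4,0,0,0,-1],[0,0,-1,0,0,0,-1],[0,0,-1,0,0,0,-1],[0,0,-1,0,0,0,-1],[0,0,-1,0,0,0,-1],[0,0,-1,0,0,0,-1],[0,0,-0.8,0,0,0,-1],[0,-0.8,0,0,0,0,-1],[0,-0.8,0,0,0,0,-1],[0,-0.8,0,0,0,0,-1],[0,-0.8,0,0,0,0,-1],[0,-0.8,0,0,0,0,-1]]'
python3 -m inch '[[-1,0,0,0,0,0,-1],[-1,0,0,0,0,0,-1],[-1,0,0,0,0,0,-1],[-1,0,0,0,0,0,-1],[-1,0,0,0,0,0,-1],[-1,0,0,0,0,0,-1],[-1,0,0,0,0,0,-1],[-1,0,0,0,0,0,-1],[-1,0,0,0,0,0,-1],[-1,0,0,0,0,0,-1],[-1,0,0,0,0,0,-1],[-1,0,0,0,0,0,-1]]'
python3 -m inch '[[-1,0,0,0,0,0,-1],[-1,0,0,0,0,0,-1],[-1,0,0,0,0,0,-1],[-1,0,0,0,0,0,-1],[-1,0,0,0,0,0,-1],[-1,0,0,0,0,0,-1],[-1,0,0,0,0,0,-1],[-1,0,0,0,0,0,-1],[-1,0,0,0,0,0,-1],[-1,0,0,0,0,0,-1],[-0.5,0,0,0,0,0,-1],[0,0,0,0,0,0,-1]]'
python3 - <<'E'
from h import *
rel([.499,-.301,.012])
b=snap('wrist','pics/w7.png')
E
```

```text
time: 18.4
tool_pos: [0.5209, 0.1653, 0.1677]
eef_rot: [-2.274, -2.167, 0.0]
force: [-0.1, -0.1, 0.1]
opening: 0.0347
grip_force: 25.0
time: 19.4
tool_pos: [0.5101, -0.0753, 0.1678]
eef_rot: [-2.274, -2.167, -0.0]
force: [1.0, 0.1, 0.0]
opening: 0.0348
grip_force: 25.0
time: 20.4
tool_pos: [0.4994, -0.287, 0.1678]
eef_rot: [2.277, 2.162, -0.002]
force: [-0.3, 0.1, -0.2]
opening: 0.0348
grip_force: 25.0
tcp [ 0.4994 -0.287   0.1678] t 20.4 F [-0.3  0.1 -0.2] open 0.0348 q [ 0.17  0.61  0.47  1.78 -0.35  0.84  0.76]
tool-y deg -2.97 tilt z [ 0.    -0.002 -1.   ]
shift units [-0.69  0.02  7.79]
```

```bash
python3 -m inch '[[-0.69,0,0.5,0,0,0,-1],[0,0,1,0,0,0,-1],[0,0,1,0,0,0,-1],[0,0,1,0,0,0,-1],[0,0,1,0,0,0,-1],[0,0,1,0,0,0,-1],[0,0,0.9,0,0,0,-1],[0,0,0.6,0,0,0,-1],[0,0,0.2,0,0,0,-1],[0,0,0,0,0,0,-1],[0,0,0,0,0,0,-1]]'
python3 -m inch '[[0,0,0.15,0,0,0,-1],[0,0,0.1,0,0,0,-1],[0,0,0,0,0,0,-1]]'
```

```text
time: 21.37
tool_pos: [0.5001, -0.2976, 0.024]
eef_rot: [2.273, 2.168, 0.0]
force: [-0.6, -0.2, 0.4]
opening: 0.0348
grip_force: 25.0
time: 21.62
tool_pos: [0.4998, -0.2979, 0.0188]
eef_rot: [2.274, 2.167, 0.001]
force: [0.7, -0.7, 0.4]
opening: 0.0346
grip_force: 25.0
```

```bash
python3 -m inch '[[0,0,0.15,0,0,0,-1],[0,0,0.1,0,0,0,-1],[0,0,0,0,0,0,-1]]'; python3 -m inch '[[0,0,0.07,0,0,0,-1],[0,0,0.06,0,0,0,-1],[0,0,0,0,0,0,-1]]'
```

```text
time: 21.87
tool_pos: [0.4994, -0.2977, 0.0131]
eef_rot: [-2.274, -2.167, 0.0]
force: [0.4, -0.5, 0.2]
opening: 0.0348
grip_force: 25.0
time: 22.12
tool_pos: [0.4996, -0.298, 0.0113]
eef_rot: [2.274, 2.167, 0.0]
force: [-0.7, -0.3, 4.7]
opening: 0.0347
grip_force: 25.0
```

Contact with the tray floor. Release and lift clear.

```bash
python3 -m inch '[[0,0,0,0,0,0,0],[0,0,0,0,0,0,0.1],[0,0,0,0,0,0,0.1],[0,0,0,0,0,0,0.1],[0,0,0,0,0,0,0.1]]'
python3 -m inch '[[0,0,-0.3,0,0,0,0.1],[0,0,-0.7,0,0,0,0.1],[0,0,-1,0,0,0,0.1],[0,0,-1,0,0,0,0.1],[0,0,-1,0,0,0,0.1],[0,0,-1,0,0,0,0.1],[0,0,-1,0,0,0,0.1],[0,0,-1,0,0,0,0.1],[0,0,-1,0,0,0,0.1],[0,0,0,0,0,0,0.1]]'
python3 - <<'E'
from h import *
rel([.499,-.301,.012])
snap('wrist','pics/w8.png');snap('scene','pics/s8.png');
cv2.imwrite('pics/f.png',np.hstack([cv2.resize(cv2.imread('pics/s8.png')[120:360,150:470],(500,375)),cv2.resize(cv2.imread('pics/w8.png'),(300,375))]))
E
```

```text
time: 22.53
tool_pos: [0.4996, -0.2978, 0.0107]
eef_rot: [-2.274, -2.168, 0.0]
force: [0.1, 0.1, -0.6]
opening: 0.0515
grip_force: 0.0
time: 23.37
tool_pos: [0.5015, -0.2995, 0.175]
eef_rot: [2.27, 2.163, 0.003]
force: [0.2, -0.3, 0.6]
opening: 0.0522
grip_force: 0.0
tcp [ 0.5015 -0.2995  0.175 ] t 23.37 F [ 0.2 -0.3  0.6] open 0.0522 q [ 0.19  0.61  0.48  1.76 -0.35  0.86  0.78]
tool-y deg -2.77 tilt z [ 0.006 -0.003 -1.   ]
shift units [-0.05 -0.17  8.15]
```

View pics/f.png

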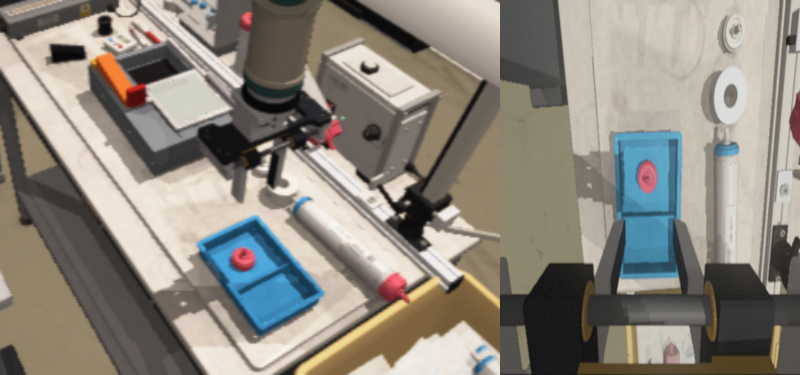

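The last picture shows the cap upright in the larger tray compartment (scene panel 242,258). The wedge is lying between tab and stop (about 120,78) with the door open.

```bash
python3 -c "
from plant import manip
print(manip.close_job())"
```

```text
the job is handed in; nothing more can be done
None
```

The job is handed in at about 23 s: the orange wedge props the door open between tab and stop, and the red cap stands upright in the tray's larger compartment; early on a finger brushed the paper cutter's handle (wrist force up to about 48 N, gone once I backed off).

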